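# Stack the stack-nest tote on the full base tote

### The job

The grey base tote holds a culture dish, so the white tote must be stacked on it, not nested into it: as it stands now it would nest, so turn it half a turn, set its feet on the base tote's rims a little short of the end stops, slide it along the rims until it meets both stops, and let it down until all four feet are fully home in their shallow pockets. Work gently, by feel, keeping the tote level and never pushing it so hard against the base tote that it tips (nor over about 15 newtons), since the base tote is not clipped exactly in the middle of its tray; leave the dish and the other things on the bench alone and let go of the tote.

Things in the scene. Friction and masses are not known exactly. Their poses are not given: they have to be found in the camera images.
- tray: fixed flat steel tray, 240 x 128 mm, plate 6 mm thick; origin at the centre of its underside, x along its length, z up. A grey base tote is clipped on it over rubber pads (6 N/mm down, 25 N/mm along), aligned and central in y, but shifted along the tray's x by an unknown -11 to +11 mm that is in NO measured pose: feel (or see) it. The x of base tote parts below come on top of it.
- rim_mid (a point): point of the tray (tray axes), over its centre at rim height, 68 mm above its underside. Base tote round it: open box 208 x 106 mm, inner floor 10 mm above the tray's underside, end walls 12 mm below the rims, paper card on its -x end. A flat rim 14 mm wide runs along each long side; lips outside the rims, 8 mm higher, leave the white tote's feet 3 mm play either way in y.
- rim_plus_y (a point): point of the tray, middle of the +y rim (43 mm from rim_mid). This rim has shallow stacking pockets, 7 mm deep, centred at x = -22 and +22 mm, and deep nesting slots at -66 and +66 mm, all 18 mm long. An end stop 8 mm high stands right at the +x end of the +22 pocket; the feet are slid towards +x to meet the stops.
- rim_minus_y (a point): point of the tray, middle of the -y rim. Shallow pockets, 7 mm deep, at x = -66 and +66 mm, deep slots at -22 and +22 mm, all 18 mm long; end stop, 8 mm high, at the +x end of the +66 pocket. At the stops the feet are flush with the pockets' +x ends, with 4 mm play behind. A tote 4 to 27 mm short (-x) of its seat rests on plain rim.
- tote_grip (a point): centre of the white tote's grip bar, 77 mm above the tote's underside, over its centre; tote axes (x along its length, z up). Bar: 80 mm long (x), 16 mm thick (y), 22 mm high, on a lengthwise divider. Tote: open box 150 x 66 mm, rim 55 mm high, 0.25 to 0.4 kg. Stacked fully home this point is 138 mm above the tray's underside; with feet still on the rims 145 mm.
- tote_card (a point): paper card on the white tote's -x end (75 mm from its centre, 30 mm up), tote axes. At the start it looks roughly the same way as the base tote's card, the nesting sense; stacked, it looks the opposite way, towards the tray's +x.
- tote: the white tote; origin at the centre of its underside. Four feet: lugs level with its underside, 14 mm long (x), 32 mm high, reaching out to 47 mm from its middle plane: on its +y side at x = -66 and +66 mm, on its -y side at -22 and +22 mm. With its x along the tray's x it nests, turned by pi it stacks.
- dish: closed culture dish, 61 mm across, 14 mm high, lying loose on the base tote's inner floor; origin at the centre of its underside
- weight: brass balance weight with a knob, 19 mm across, 22 mm high, standing on the worktop as a bystander between the two work places; origin at the centre of its underside
- dish_out: another culture dish, 61 mm across, 14 mm high, on the worktop as a bystander, nearer the robot; origin at the centre of its underside
Things that resemble listed ones, but are neither listed nor needed, are in the scene too. Leave any orange look-alike of the tote alone.

How it is judged:
By the outcome, as a careful person would: the job done as asked, in the order asked, and still so for the second after the job is handed in, with the robot touching nothing.
It also fails if it takes over 45 s, if anything falls off the work surface, if the arm or the gripper's body presses on something with over 40 N, if the wrist force passes 120 N, or if a joint passes its speed limit or range.

### The arm

A 7-joint arm with a two-finger parallel gripper is mounted at the origin on a cart in front of the work surface, level with it; the furniture and walls round the work are solid. World frame = base frame: x ahead of the robot, y to its left, z up, the work surface at z = 0. Lengths are in m, angles in rad, forces in N, time in s.
With the tool pointing down it reaches from about 0.425 to 0.975 m from the base axis. Payload 16.7 kg.
Tool frame: the origin (TCP) lies between the finger pads; the fingertips stand env.tip_reach ahead of it and the grasp point (between the pads) lies 2 mm behind it (env.tip_reach is the distance from the TCP to the fingertips, in m); z points along the fingers, y is the line along which they close (so a half turn about z gives the same grasp; the last joint's range is limited). The gripper opens to 85 mm and grips with 20 to 120 N. Pads are 22 mm wide; open, the fingers measure 114 mm over their backs; the gripper's body (76 mm by 85 mm) begins 54 mm behind the grasp point. The pads swing forward as they close: fully open they stand 13 mm farther back than shut.
Start: joints at [-1.294, 0.426, 0.074, 1.606, -0.034, 1.111, -0.067], TCP at [0.279, 0.614, 0.228] pointing down, gripper open.
Joint ranges: [-2.85, 2.85], [-0.5, 2.14], [-1.23, 1.37], [0.21, 2.46], [-1.02, 4.16], [0.16, 2.05], [-2.73, 2.73]. Speed limits (rad/s): [1.89, 1.89, 2.39, 2.39, 3.01, 3.01, 3.01].

### API

Orientations are given as a 3x3 rotation matrix whose columns are the frame's x, y, z axes.
In Python, from station import env gives the robot as it stands. The module is installed in compiled form; this text tells all that it offers.
- The arm moves only by the tool arm_command, never from a script. Its argument "steps" is one flat list of numbers, 7 for each row, row after row: the opening, from -1 (shut) to 1 (fully open), then the shift along the world's x, y, z normalised to -1 to 1, where 1 is 50 cm, then the turn, a rotation vector about the world's x, y, z normalised to -1 to 1, where 1 is 1.5 rad. In form: [claw, x, y, z, rx, ry, rz, claw, x, y, z, rx, ry, rz, ...]. A call has 1 to 8 rows; each row is the pose to reach, as a shift and turn from the pose commanded when the call began; what a row does not reach only later rows make up. A row lasts 1/8 s, in which the tool goes at most 62.5 mm and 10.7 degrees, less where a joint would pass 70% of its speed; a pose out of reach is approached as far as the arm can. A call with a number of a shift or a turn outside -1 to 1 is refused whole. A call with a gripper value outside its range is refused whole. The fingers move at their own pace and stop on an object; "force" is the grip in N (left out, the last holds). Time passes only in rows, so rows that repeat a pose let the fingers close. It gives the time, the measured TCP pose, the force, the opening and the grip force at its end, in the units of the state.
- env.get_state(): the state, without advancing time (a new reading comes with each control period).
- env.get_image(name): name is "scene" or "top" or "wrist"; returns a dict with "pixels" (420x560x3 uint8, red, green, blue), "range_z" (420x560 float32, m along the optical axis (not along the pixel's ray), 0 where there is no reading), "vfov" (degrees; the focal length in pixels is half the picture's height over the tangent of half this angle, whatever the lens; pixels are square), "cx", "cy" (the principal point, pixels), "xyz" and "attitude" of the camera in the world. Camera axes: x right, y down, z forward; pixel columns grow to the right and rows downward; lengths in m; the calibration is good to about 2 mm. A picture is of the moment at which its call begins.
- env.sign_off(): hands the job in; it is judged then, once.
Trained networks look in the newest picture that a camera, given by its name, has taken for a name from the list of things; names that differ only in an ending like _2 or _b are one class to them, and where a whole thing is asked for, a point or a joint stands for the part that bears it (a point fixed in the world has none). Each returns a list of dicts, best first, with "conf" (0 to 1); they miss things now and then, are a little off and sometimes report something else, mostly with a low value. They report only what shows in the picture. A call takes as long as a camera call. They do not tell look-alikes from the thing itself.
- env.recognise(label, camera): "box" ([left, top, width, height] in pixels, round what is visible of it).
- env.outline_of(label, camera): "pixels" (420x560 bool, what is visible of it) and "box" ([left, top, width, height] in pixels, round what is visible of it).
- env.mark_of(label, camera): "pixel" ([column, row] in pixels: a listed point, or the origin of a listed thing).
The state is a dict: "t": time; "joints": joint angles; "dq": joint speeds; "joint_torque": joint torques, N m; "tcp_pos": TCP position; "tcp_rot": TCP orientation; "wrist_force": force on the tool from outside, world axes, zero at the start; "moment": the same for the moment, N m; "width": finger opening in m; "grip_force": force on a finger pad.
Only numpy, scipy, OpenCV 4.12 (cv2) and the standard library are available. Lean on these libraries where they do the work, as an engineer would, in place of code of your own. Each camera call takes 0.05 s, during which the arm holds its last target. There are 200 camera calls.

## Working session

There is one attempt and no reset: what is moved stays moved. The work goes in short steps, Python scripts to look and compute and a tool call to move; the robot and the scene stay as the last step left them, time stands still between calls to the robot, and variables do not carry over. Pictures are saved under pics/ and viewed, at most 10 in all, crops included, and the job is handed in when it is done.

Besides the shell and the picture viewer there is one more tool, called after "Call:" by a JSON object that holds its "name" and its "arguments", one argument or row to a line. arm_command: Moves the arm, as the interface text tells. Scaled input: -1 to 1 covers 50 cm each way for a shift and 1.5 rad each way for a turn. Its arguments: {"type":"object","properties":{"steps":{"type":"array","items":{"type":"number","minimum":-1,"maximum":1}},"force":{"type":"number"}},"required":["steps"]}

```bash
mkdir -p pics
cat > h.py <<'E'
import numpy as np, cv2
from station import env
def f(im): return 210/np.tan(np.radians(im["vfov"]/2))
def R(im):
    a=np.array(im["attitude"]); return a
def deproj(im,u,v,z=None):
    u=np.asarray(u,float);v=np.asarray(v,float)
    if z is None: z=im["range_z"][v.astype(int),u.astype(int)]
    c=np.stack([(u-im["cx"])/f(im)*z,(v-im["cy"])/f(im)*z,z*np.ones_like(u)],-1)
    return c@R(im).T+np.array(im["xyz"])
def cloud(im):
    v,u=np.mgrid[0:420,0:560]; P=deproj(im,u,v,im["range_z"]); P[im["range_z"]==0]=np.nan; return P
def atz(im,u,v,h):
    o=np.array(im["xyz"]); d=R(im)@np.array([(u-im["cx"])/f(im),(v-im["cy"])/f(im),1]); return o+d*(h-o[2])/d[2]
def save(im,n,crop=None,s=1):
    p=im["pixels"][:,:,::-1]
    if crop: l,t,w,h=crop; p=p[t:t+h,l:l+w]
    cv2.imwrite("pics/"+n,cv2.resize(p,None,fx=s,fy=s,interpolation=cv2.INTER_CUBIC))
E
python3 - <<'E'
from h import *
s=env.get_state(); print(s, env.tip_reach)
a=env.get_image("top"); b=env.get_image("scene")
print(a["attitude"],a["xyz"],a["vfov"])
cv2.imwrite("pics/a.png",np.vstack([a["pixels"][:,:,::-1]]))
cv2.imwrite("pics/b.png",b["pixels"][:,:,::-1])
np.save("top0.npy",a,allow_pickle=True)
for c,im in(("top",a),("scene",b)):
  for n in ["tray","rim_mid","rim_plus_y","rim_minus_y","tote_grip","tote_card","tote","dish","weight","dish_out"]:
    for m in env.mark_of(n,c)[:3]:
      print(c,n,np.round(m["pixel"],1),round(m["conf"],2),np.round(deproj(im,*m["pixel"]),3))
print(env.get_state()["t"])
E
```

```text
{'t': 0.0, 'joints': array([-1.29349723,  0.42673389,  0.07383937,  1.6066341 , -0.03412586,
        1.1108263 , -0.06710268]), 'dq': array([ 0.00034914, -0.00024946,  0.00010835, -0.00012383,  0.00101045,
        0.00062421, -0.00037921]), 'joint_torque': array([-1.58660328e-04, -9.49819708e+01,  3.76109943e+00, -4.63516581e+01,
        1.93494803e-02,  1.02244053e-02, -1.14070506e-04]), 'tcp_pos': array([0.27925632, 0.61404449, 0.22719705]), 'tcp_rot': array([[-9.10280497e-01,  4.13991760e-01, -4.89836235e-04],
       [ 4.13992044e-01,  9.10279641e-01, -1.25015235e-03],
       [-7.16648211e-05, -1.34077761e-03, -9.99999099e-01]]), 'wrist_force': array([-0.66862133, -0.52835075, -0.24780462]), 'moment': array([0.02895332, 0.01851727, 0.02976964]), 'grip_force': 0.0, 'width': 0.08533604563766105} 0.017
[[ 6.55698431e-04 -9.90812389e-01  1.35241931e-01]
 [-9.99604675e-01 -4.45080783e-03 -2.77611854e-02]
 [ 2.81080623e-02 -1.35170264e-01 -9.90423615e-01]] [0.3962895  0.00236752 0.99290246] 54.57284981325503
top tray [176.4 194.1] 0.83 [0.565 0.227 0.028]
top rim_mid [167.  185.1] 0.71 
[... 939 characters left out ...]
.1] 0.71 [ 0.602 -0.154  0.088]
scene rim_mid [204.2 150.7] 0.68 [0.589 0.271 0.043]
scene rim_plus_y [200.8 140.9] 0.77 [0.59  0.279 0.068]
scene rim_minus_y [215.5 157.8] 0.64 [0.601 0.25  0.025]
scene tote_grip [362.8 226.8] 0.78 [ 0.594 -0.156  0.083]
scene tote_grip [311.2 301.4] 0.72 [ 0.403 -0.179  0.088]
scene tote_card [331.6 257.4] 0.63 [ 0.531 -0.134  0.035]
scene tote_card [351.7 309.8] 0.62 [ 0.459 -0.227  0.039]
scene tote [358.6 248.8] 0.73 [ 0.605 -0.151  0.002]
scene tote [309.9 324.6] 0.6 [ 0.408 -0.178  0.003]
scene dish [214.6 167.4] 0.53 [0.549 0.193 0.063]
scene weight [292.8 220.9] 0.43 [ 0.574 -0.006  0.008]
scene dish_out [243.5 268.1] 0.96 [ 0.416 -0.012  0.015]
1.1
```

View pics/a.png

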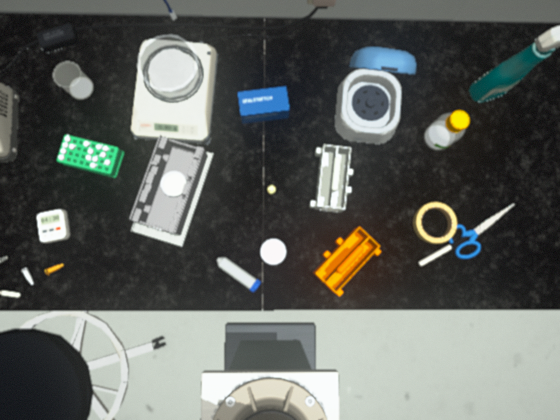

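View pics/b.png

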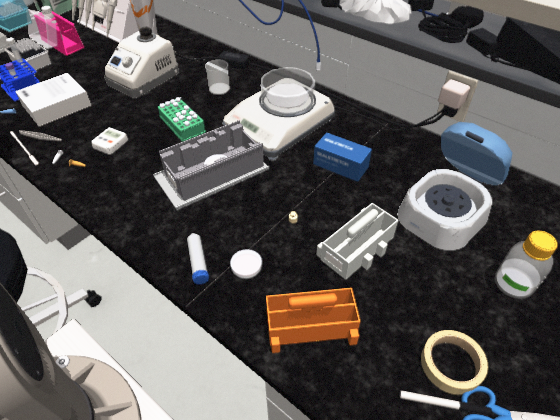

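The pictures show the white tote at top (333,175) / scene (360,240), with its card facing the robot. The look-alikes for it are the orange tote at top (348,260) / scene (312,315) and the grey base tote at top (172,188). By the description I choose the white one at (333,175). I'll check it in a crop and measure it.

Run:
```python
from h import *
a=np.load("top0.npy",allow_pickle=True).item(); P=cloud(a)
sc=env.get_image("scene"); np.save("sc0.npy",sc,allow_pickle=True); S=cloud(sc)
crop=lambda im,l,t,w,h,W:cv2.resize(im["pixels"][t:t+h,l:l+w,::-1],(W,300),interpolation=cv2.INTER_CUBIC)
r1=np.hstack([crop(a,120,125,100,125,240),crop(a,290,135,80,90,266)])
r2=np.hstack([crop(sc,150,115,130,100,390),crop(sc,310,195,100,90,333)])
w=max(r1.shape[1],r2.shape[1]); pad=lambda r:np.pad(r,((0,0),(0,w-r.shape[1]),(0,0)))
cv2.imwrite("pics/c.png",np.vstack([pad(r1),pad(r2)]))
def rect(Q,lo,hi,x,y,n):
    m=(Q[...,2]>lo)&(Q[...,2]<hi)&(Q[...,0]>x[0])&(Q[...,0]<x[1])&(Q[...,1]>y[0])&(Q[...,1]<y[1])
    p=Q[m][:,:2].astype(np.float32); print(n,len(p),np.round(cv2.minAreaRect(p*1000),1) if 0 else cv2.minAreaRect(p*1000))
    q=p-p.mean(0); u,s,v=np.linalg.svd(q,full_matrices=False); print("  mean",p.mean(0),"axis deg",np.degrees(np.arctan2(v[0,1],v[0,0])))
for Q,n in((P,"top"),(S,"scene")):
    rect(Q,.003,.012,(.44,.72),(.1,.36),n+" tray plate")
    rect(Q,.060,.09,(.44,.70),(.1,.36),n+" rims")
    rect(Q,.075,.095,(.5,.70),(-.22,-.08),n+" bar")
    rect(Q,.02,.095,(.5,.70),(-.22,-.08),n+" tote")
```

```text
top tray plate 2668 ((579.9521484375, 230.29393005371094), (261.24267578125, 277.6243591308594), 89.46961212158203)
  mean [0.55669457 0.23453493] axis deg 158.74449
top rims 1451 ((583.9788818359375, 238.5884552001953), (111.83549499511719, 208.48638916015625), 73.19799041748047)
  mean [0.58380675 0.24300738] axis deg 162.86533
top bar 245 ((604.4898681640625, -146.95594787597656), (16.27304458618164, 78.74385070800781), 83.3408203125)
  mean [ 0.6038129 -0.146095 ] axis deg 173.28632
top tote 1079 ((604.3392333984375, -147.000244140625), (93.72753143310547, 153.14382934570312), 83.35203552246094)
  mean [ 0.60482156 -0.14709422] axis deg 172.5832
scene tray plate 1413 ((580.70458984375, 229.94091796875), (278.1517028808594, 259.4014587402344), 0.13283555209636688)
  mean [0.53760344 0.21908164] axis deg 148.56644
scene rims 1571 ((582.098388671875, 236.70179748535156), (112.29601287841797, 208.6575927734375), 72.91353607177734)
  mean [0.5792944  0.24070063] axis deg 162.6043
scene bar 343 ((604.37060546875, -148.7399139404297), (15.561200141906738, 80.68487548828125), 84.37210083007812)
  mean [ 0.5999949  -0.14983387] axis deg 173.02681
scene tote 2535 ((604.0962524414062, -148.1451416015625), (93.74231719970703, 154.02096557617188), 83.58555603027344)
  mean [ 0.5952706 -0.1510298] axis deg 170.61923
```

View pics/c.png

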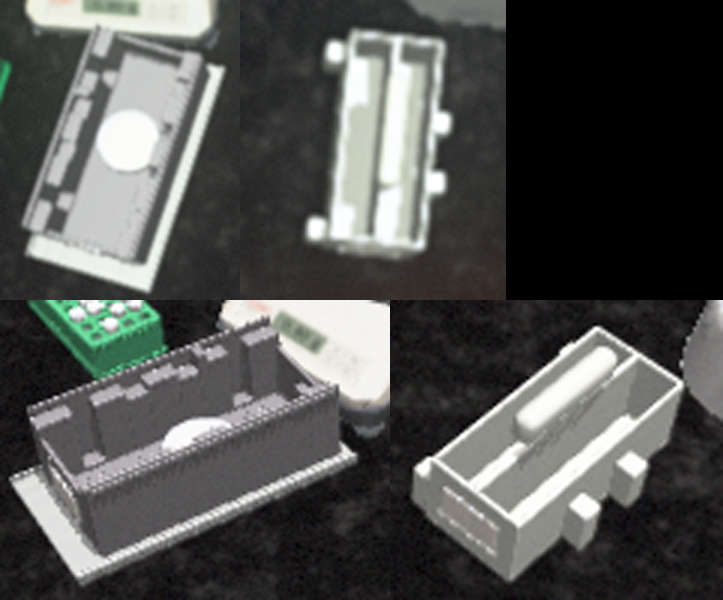

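The crop confirms the white tote: card end facing the robot, feet at ±66 on the world +y side. Bar centre is (0.604, -0.147), yaw -6.7°. The base tote's centre is about (0.583, 0.238), yaw -16.9°, with its card end also facing the robot.

Call:
{"name": "arm_command", "arguments": {
  "steps": [1,0.33,-0.8,0.04,0,0,-0.94,1,0.33,-0.8,0.04,0,0,-0.94,1,0.33,-0.8,0.04,0,0,-0.94,1,0.33,-0.8,0.04,0,0,-0.94,1,0.33,-0.8,0.04,0,0,-0.94,1,0.33,-0.8,0.04,0,0,-0.94,1,0.33,-0.8,0.04,0,0,-0.94,1,0.33,-0.8,0.04,0,0,-0.94],
  "force": 30
}}

```text
t: 2.15
tcp_pos: [0.446, 0.2103, 0.2486]
tcp_rot: [[0.274, 0.962, 0.001], [0.962, -0.274, 0.001], [0.001, 0.001, -1.0]]
wrist_force: [0.1, 0.5, 0.0]
width: 0.0854
grip_force: 0.0
```

Call:
{"name": "arm_command", "arguments": {
  "steps": [1,0.32,-0.722,-0.1,0,0,-0.947,1,0.32,-0.722,-0.1,0,0,-0.947,1,0.32,-0.722,-0.1,0,0,-0.947,1,0.32,-0.722,-0.1,0,0,-0.947,1,0.32,-0.722,-0.1,0,0,-0.947,1,0.32,-0.722,-0.1,0,0,-0.947,1,0.32,-0.722,-0.1,0,0,-0.947,1,0.32,-0.722,-0.1,0,0,-0.947]
}}

```text
t: 3.15
tcp_pos: [0.6045, -0.1491, 0.1975]
tcp_rot: [[0.992, -0.123, -0.0], [-0.123, -0.992, -0.001], [-0.0, 0.001, -1.0]]
wrist_force: [0.1, 0.2, -0.7]
width: 0.0854
grip_force: 0.0
```

Run:
```python
from h import *
im=env.get_image("wrist"); s=env.get_state()
print(s["t"],s["tcp_pos"],np.round(s["tcp_rot"],4).tolist(),s["joints"],s["wrist_force"])
P=cloud(im); 
for lo,hi in((.075,.1),(.02,.1)):
    m=(P[...,2]>lo)&(P[...,2]<hi)&(abs(P[...,0]-.604)<.1)&(abs(P[...,1]+.147)<.06)
    p=P[m]; print(m.sum(),cv2.minAreaRect((p[:,:2]*1000).astype(np.float32)),p[:,2].max())
save(im,"d.png")
```

```text
3.2 [ 0.60440682 -0.14781822  0.19746442] [[0.992, -0.1265, -0.0007], [-0.1265, -0.992, -0.0007], [-0.0006, 0.0008, -1.0]] [-0.49599113  0.49393856  0.86449064  1.79503099 -0.42713719  1.05228489
 -1.1703986 ] [0.56894234 0.76669141 0.01536607]
2178 ((606.794921875, -148.33282470703125), (15.439362525939941, 78.41691589355469), 83.2007064819336) 0.09082289031774832
7721 ((605.8262329101562, -148.58578491210938), (94.05123138427734, 150.09439086914062), 83.4172592163086) 0.09082289031774832
```

View pics/d.png

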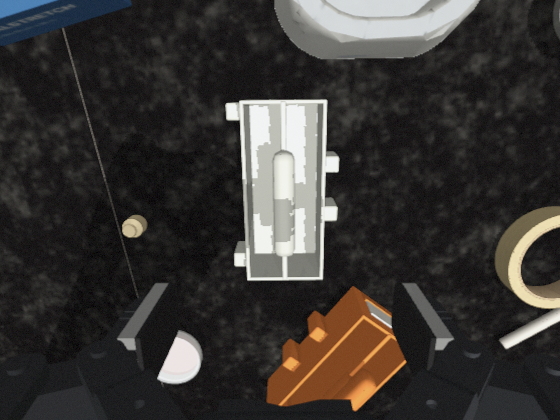

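The wrist view shows the tote bar centred at (285,200), the weight at (134,226), dish_out at (180,357), and the orange tote clear below. I'll descend and grip.

Call:
{"name": "arm_command", "arguments": {
  "steps": [1,0.002,-0.002,-0.1,0,0,0.006,1,0.002,-0.002,-0.18,0,0,0.006,1,0.002,-0.002,-0.235,0,0,0.006,1,0.002,-0.002,-0.235,0,0,0.006,-1,0.002,-0.002,-0.235,0,0,0.006,-1,0.002,-0.002,-0.235,0,0,0.006,-1,0.002,-0.002,-0.235,0,0,0.006,-1,0.002,-0.002,-0.235,0,0,0.006],
  "force": 40
}}

```text
t: 4.2
tcp_pos: [0.6057, -0.1476, 0.0809]
tcp_rot: [[0.994, -0.106, 0.001], [-0.106, -0.994, -0.0], [0.001, -0.0, -1.0]]
wrist_force: [0.7, -2.1, -0.4]
width: 0.014
grip_force: 41.1
```

Gripped (width 14 mm). Next I lift and travel while turning counter-clockwise.

Call:
{"name": "arm_command", "arguments": {
  "steps": [-1,0,0,0.08,0,0,0,-1,0,0,0.17,0,0,0,-1,0,0,0.26,0,0,0,-1,0,0.05,0.26,0,0,0.1,-1,-0.015,0.14,0.26,0,0,0.22,-1,-0.03,0.23,0.26,0,0,0.34,-1,-0.03,0.32,0.26,0,0,0.45,-1,-0.03,0.4,0.26,0,0,0.55]
}}

```text
t: 5.2
tcp_pos: [0.59, 0.0542, 0.2105]
tcp_rot: [[0.749, 0.662, -0.0], [0.662, -0.749, 0.0], [0.0, -0.0, -1.0]]
wrist_force: [0.3, -0.2, -2.3]
width: 0.0143
grip_force: 39.9
```

Call:
{"name": "arm_command", "arguments": {
  "steps": [-1,-0.03,0.08,0,0,0,0.12,-1,-0.03,0.16,0,0,0,0.24,-1,-0.03,0.24,0,0,0,0.36,-1,-0.03,0.32,0,0,0,0.48,-1,-0.03,0.377,0,0,0,0.6,-1,-0.03,0.377,0,0,0,0.72,-1,-0.03,0.377,0,0,0,0.84,-1,-0.03,0.377,0,0,0,0.93]
}}

```text
t: 6.2
tcp_pos: [0.5752, 0.2407, 0.2102]
tcp_rot: [[-0.521, 0.854, -0.001], [0.854, 0.521, -0.0], [-0.0, -0.001, -1.0]]
wrist_force: [0.8, -0.5, -3.6]
width: 0.0142
grip_force: 39.9
```

Run:
```python
from h import *
s=env.get_state(); R0=s["tcp_rot"]; print(s["t"],s["tcp_pos"],np.degrees(np.arctan2(R0[1,0],R0[0,0])),s["wrist_force"],s["moment"],s["width"],s["grip_force"],s["joints"][6])
```

```text
6.2 [0.5751916  0.24066596 0.21016981] 121.37360448917 [ 0.75249724 -0.46104057 -3.55369813] [-0.0080272  -0.04205096 -0.01474452] 0.01422671800141115 39.8676073551178 0.1639605832286385
```

Call:
{"name": "arm_command", "arguments": {
  "steps": [-1,0,0,0,0,0,0.12,-1,0,0,0,0,0,0.24,-1,0,0,0,0,0,0.36,-1,0,0,0,0,0,0.486,-1,0,0,-0.04,0,0,0.486,-1,0,0,-0.07,0,0,0.486,-1,0,0,-0.07,0,0,0.486]
}}

```text
t: 7.08
tcp_pos: [0.5747, 0.2405, 0.1741]
tcp_rot: [[-0.955, 0.295, -0.002], [0.295, 0.955, -0.001], [0.002, -0.002, -1.0]]
wrist_force: [-0.2, 0.7, -2.1]
width: 0.0142
grip_force: 39.9
```

```bash
cat > m.py <<'E'
from h import *
s=env.get_state(); R0=s["tcp_rot"]; t=s["tcp_pos"]
print(s["t"],t,"yaw",np.degrees(np.arctan2(R0[1,0],R0[0,0])),"tilt",R0[:2,2],s["wrist_force"],s["moment"],s["width"])
ims={c:env.get_image(c) for c in("top","scene")}
for c,im in ims.items():
    np.save(c+"1.npy",im,allow_pickle=True); P=cloud(im)
    near=(abs(P[...,0]-t[0])<.12)&(abs(P[...,1]-t[1])<.1)
    white=(im["pixels"].min(-1)>105)
    z0=t[2]-.081
    for lo,hi,n in((.050,.062,"rim white"),(.005,.062,"tote")):
        m=near&(P[...,2]>z0+lo)&(P[...,2]<z0+hi); p=P[m]
        if len(p)>20: print(c,n,len(p),cv2.minAreaRect((p[:,:2]*1000).astype(np.float32)))
for c,f0 in(("top","top0.npy"),("scene","sc0.npy")):
    P=cloud(np.load(f0,allow_pickle=True).item())
    g=np.radians(-16.9); ux=np.array([np.cos(g),np.sin(g)]); uy=np.array([-ux[1],ux[0]])
    d=P[...,:2]-np.array([.583,.238]); X=d@ux*1000; Y=d@uy*1000; Z=P[...,2]*1000
    ok=(abs(X)<125)&(abs(Y)<75)
    # profiles: lips z>71, |X|<95 ; ends
    m=ok&(Z>72)&(Z<84)
    print(c,"lip X",np.percentile(X[m],[0,1,99,100]).round(1),"Y",np.percentile(Y[m],[0,1,99,100]).round(1))
    for sgn in(1,-1):
        q=m&(Y*sgn>20); k=np.polyfit(X[q],Y[q],1); print("  side",sgn,q.sum(),"Ymean",Y[q].mean().round(2),"slope deg",np.degrees(k[0]).round(2))
    q=ok&(Z>50)&(Z<61)&(abs(Y)<30)&(abs(X)>85); 
    for sgn in(1,-1):
        w=q&(X*sgn>0); print("  endwall top",sgn,w.sum(),np.percentile(X[w],[2,50,98]).round(1) if w.sum() else "")
E
python3 m.py
```

```text
7.075 [0.57467236 0.24051116 0.17408603] yaw 162.82853480082443 tilt [-0.00217989 -0.00140532] [-0.15998736  0.67483422 -2.14980544] [-0.0400765  -0.03410779 -0.0392931 ] 0.014152119449585967
top rim white 410 ((575.2694091796875, 241.21792602539062), (66.81228637695312, 150.31883239746094), 72.57533264160156)
top tote 1691 ((575.333251953125, 241.65841674804688), (95.19198608398438, 150.4521484375), 72.59602355957031)
scene rim white 688 ((575.0301513671875, 240.52645874023438), (69.61188507080078, 151.5243682861328), 72.72615051269531)
scene tote 2580 ((572.7589111328125, 234.1444091796875), (83.5308837890625, 151.9171600341797), 72.92890930175781)
top lip X [-103.3 -100.7  101.9  103.6] Y [-55.  -54.4  55.2  55.9]
  side 1 222 Ymean 51.0 slope deg -0.26
  side -1 234 Ymean -50.83 slope deg 1.07
  endwall top 1 56 [ 99.9 101.7 105. ]
  endwall top -1 46 [-103.8 -101.8  -99.8]
scene lip X [-104.2 -101.8   99.5  103. ] Y [-57.5 -56.5  54.3  54.9]
  side 1 218 Ymean 49.78 slope deg -0.53
  side -1 287 Ymean -52.08 slope deg 0.75
  endwall top 1 43 [ 98.1 100.4 103.4]
  endwall top -1 51 [-105.2 -103.2 -100.3]
```

The tote sits about 10.5 mm short of its seat, is centred in y and nearly aligned in yaw. I'll lower it with a small trim.

Call:
{"name": "arm_command", "arguments": {
  "steps": [-1,0,-0.001,0,0,0,0.005,-1,0,-0.001,-0.016,0,0,0.005,-1,0,-0.001,-0.03,0,0,0.005,-1,0,-0.001,-0.04,0,0,0.005,-1,0,-0.001,-0.044,0,0,0.005,-1,0,-0.001,-0.044,0,0,0.005]
}}

```text
t: 7.92
tcp_pos: [0.5754, 0.2404, 0.1532]
tcp_rot: [[-0.958, 0.288, -0.0], [0.288, 0.958, -0.0], [0.0, -0.0, -1.0]]
wrist_force: [1.5, 0.2, -2.8]
width: 0.0142
grip_force: 39.9
```

```bash
cat > st.py <<'E'
from h import *
s=env.get_state(); R0=s["tcp_rot"]
print(s["t"],(s["tcp_pos"]*1000).round(2),"yaw",np.degrees(np.arctan2(R0[1,0],R0[0,0])).round(2),"tilt",R0[:2,2].round(4),"F",s["wrist_force"].round(2),"M",s["moment"].round(3),s["width"].round(4))
E
python3 st.py
```

```text
Traceback (most recent call last):
  File "st.py", line 3, in <module>
    print(s["t"],(s["tcp_pos"]*1000).round(2),"yaw",np.degrees(np.arctan2(R0[1,0],R0[0,0])).round(2),"tilt",R0[:2,2].round(4),"F",s["wrist_force"].round(2),"M",s["moment"].round(3),s["width"].round(4))
                                                                                                                                                                                     ^^^^^^^^^^^^^^^^
AttributeError: 'float' object has no attribute 'round'
```

Call:
{"name": "arm_command", "arguments": {
  "steps": [-1,0,0,-0.003,0,0,0,-1,0,0,-0.006,0,0,0,-1,0,0,-0.006,0,0,0]
}}

```text
t: 8.3
tcp_pos: [0.5754, 0.2404, 0.1503]
tcp_rot: [[-0.958, 0.288, -0.0], [0.288, 0.958, -0.0], [0.0, -0.0, -1.0]]
wrist_force: [-0.1, -1.0, -2.7]
width: 0.0142
grip_force: 39.9
```

Call:
{"name": "arm_command", "arguments": {
  "steps": [-1,0,0,-0.001,0,0,0,-1,0,0,-0.002,0,0,0,-1,0,0,-0.002,0,0,0]
}}

```text
t: 8.68
tcp_pos: [0.5754, 0.2404, 0.1494]
tcp_rot: [[-0.958, 0.288, -0.0], [0.288, 0.958, -0.0], [0.0, -0.0, -1.0]]
wrist_force: [0.2, 0.2, -2.3]
width: 0.0142
grip_force: 39.9
```

```bash
sed -i 's/s\["width"\].round(4)/s["width"]/' st.py; python3 st.py
```

```text
8.675 [575.41 240.39 149.38] yaw 163.28 tilt [-0.0001 -0.0001] F [ 0.2   0.24 -2.31] M [-0.011 -0.045  0.034] 0.014169593122658721
```

Call:
{"name": "arm_command", "arguments": {
  "steps": [-1,0,0,-0.001,0,0,0,-1,0,0,-0.001,0,0,0,-1,0,0,-0.001,0,0,0]
}}

```text
t: 9.05
tcp_pos: [0.5754, 0.2404, 0.1489]
tcp_rot: [[-0.958, 0.288, -0.0], [0.288, 0.958, -0.0], [-0.0, -0.0, -1.0]]
wrist_force: [0.9, -0.5, -3.1]
width: 0.0142
grip_force: 39.9
```

Call:
{"name": "arm_command", "arguments": {
  "steps": [-1,0,0,-0.001,0,0,0,-1,0,0,-0.001,0,0,0,-1,0,0,-0.001,0,0,0]
}}

```text
t: 9.43
tcp_pos: [0.5755, 0.2405, 0.1485]
tcp_rot: [[-0.958, 0.288, 0.0], [0.288, 0.958, 0.0], [-0.0, 0.0, -1.0]]
wrist_force: [-1.0, 0.2, 0.1]
width: 0.0141
grip_force: 40.1
```

```bash
python3 st.py
```

```text
9.425 [575.5  240.52 148.52] yaw 163.28 tilt [0.0002 0.0002] F [-0.99  0.15  0.08] M [ 0.164 -0.044  0.04 ] 0.01411428052151085
```

Contact at TCP z 148.5, the plain-rim height. I'll press slightly more and check that it's even.

Call:
{"name": "arm_command", "arguments": {
  "steps": [-1,0,0,-0.0007,0,0,0,-1,0,0,-0.0007,0,0,0,-1,0,0,-0.0007,0,0,0]
}}

```text
t: 9.8
tcp_pos: [0.5755, 0.2405, 0.1482]
tcp_rot: [[-0.958, 0.288, 0.0], [0.288, 0.958, 0.0], [-0.0, 0.0, -1.0]]
wrist_force: [0.0, 1.8, 0.1]
width: 0.0143
grip_force: 40.2
```

```bash
python3 st.py
```

```text
9.8 [575.52 240.54 148.17] yaw 163.28 tilt [0.0002 0.0002] F [0.02 1.81 0.11] M [ 0.331 -0.087 -0.057] 0.014277203759891931
```

```bash
cat > av.py <<'E'
from h import *
import sys
W=[]
for i in range(6):
    s=env.get_state(); W.append(np.r_[s["wrist_force"],s["moment"],s["tcp_pos"]*1000]); env.get_image("wrist")
W=np.array(W); m=W.mean(0); g=np.radians(-16.7); c,q=np.cos(g),np.sin(g)
print("t",env.get_state()["t"],"F",m[:3].round(2),"sd",W[:,:3].std(0).round(2),"M",m[3:6].round(3),"pos",m[6:].round(2))
print("tray axes: Fx %.2f Fy %.2f Mx %.3f My %.3f"%(c*m[0]+q*m[1],-q*m[0]+c*m[1],c*m[3]+q*m[4],-q*m[3]+c*m[4]))
E
python3 av.py
```

```text
t 10.1 F [0.33 1.52 0.55] sd [0.54 0.31 0.46] M [ 0.324 -0.088  0.001] pos [575.49 240.5  148.13]
tray axes: Fx -0.12 Fy 1.55 Mx 0.335 My 0.009
```

The moment shows the +y feet carrying most of the load, so I'll roll the tote slightly to comply.

Call:
{"name": "arm_command", "arguments": {
  "steps": [-1,0,0,0,0.0038,-0.0011,0,-1,0,0,0,0.0038,-0.0011,0]
}}

```text
t: 10.35
tcp_pos: [0.5755, 0.2403, 0.1481]
tcp_rot: [[-0.958, 0.288, 0.002], [0.288, 0.958, 0.006], [0.0, 0.006, -1.0]]
wrist_force: [-0.8, 1.6, 2.1]
width: 0.0144
grip_force: 40.3
```

```bash
python3 av.py; python3 st.py
```

```text
t 10.65 F [0.23 1.32 1.18] sd [0.56 0.35 0.64] M [ 0.232 -0.06   0.012] pos [575.44 240.35 148.09]
tray axes: Fx -0.16 Fy 1.33 Mx 0.240 My 0.010
10.65 [575.43 240.41 148.06] yaw 163.28 tilt [0.0016 0.0056] F [0.64 1.48 0.75] M [ 0.166 -0.095 -0.027] 0.014245784063309392
```

Call:
{"name": "arm_command", "arguments": {
  "steps": [-1,0.0019,-0.0006,0,0,0,0,-1,0.0038,-0.0012,0,0,0,0,-1,0.0057,-0.0017,0,0,0,0,-1,0.0076,-0.0023,0,0,0,0,-1,0.0096,-0.0029,0,0,0,0,-1,0.0115,-0.0035,0,0,0,0,-1,0.0115,-0.0035,0,0,0,0]
}}

```text
t: 11.52
tcp_pos: [0.5813, 0.2385, 0.148]
tcp_rot: [[-0.958, 0.288, 0.002], [0.288, 0.958, 0.006], [-0.0, 0.006, -1.0]]
wrist_force: [-0.5, -0.8, -0.4]
width: 0.0142
grip_force: 40.1
```

```bash
python3 av.py; python3 st.py
```

```text
t 11.825 F [-0.57 -0.6  -0.18] sd [0.47 0.43 0.29] M [-0.152  0.181 -0.017] pos [581.23 238.54 148.02]
tray axes: Fx -0.38 Fy -0.74 Mx -0.198 My 0.130
11.825 [581.18 238.58 148.04] yaw 163.28 tilt [0.0016 0.0056] F [ 0.3  -0.37  0.63] M [-0.199  0.191 -0.003] 0.014335703413432403
```

Call:
{"name": "arm_command", "arguments": {
  "steps": [-1,0.001,-0.0003,0,-0.0012,0.0004,0,-1,0.002,-0.0006,0,-0.0025,0.0007,0,-1,0.003,-0.0009,0,-0.0025,0.0007,0,-1,0.0038,-0.0012,0,-0.0025,0.0007,0,-1,0.0038,-0.0012,0,-0.0025,0.0007,0]
}}

```text
t: 12.45
tcp_pos: [0.5831, 0.238, 0.148]
tcp_rot: [[-0.958, 0.288, 0.001], [0.288, 0.958, 0.002], [0.0, 0.002, -1.0]]
wrist_force: [-0.0, 1.0, -2.4]
width: 0.014
grip_force: 39.9
```

```bash
python3 av.py; python3 st.py
```

```text
t 12.75 F [ 0.24  0.2  -2.48] sd [0.42 0.55 0.59] M [-0.011 -0.006 -0.007] pos [583.08 238.04 148.05]
tray axes: Fx 0.17 Fy 0.26 Mx -0.009 My -0.009
12.75 [583.06 238.07 148.05] yaw 163.28 tilt [0.0006 0.002 ] F [-0.01 -0.13 -2.6 ] M [-0.014 -0.041 -0.025] 0.014016345545529897
```

Vertical contact has vanished, so the feet are over the pockets and less than 4 mm short of the stops. I'll inch on to the stops.

Call:
{"name": "arm_command", "arguments": {
  "steps": [-1,0.001,-0.0003,0,-0.0013,0.0004,0,-1,0.002,-0.0006,0,-0.0013,0.0004,0,-1,0.003,-0.0009,0,-0.0013,0.0004,0,-1,0.003,-0.0009,0,-0.0013,0.0004,0]
}}

```text
t: 13.25
tcp_pos: [0.5846, 0.2376, 0.148]
tcp_rot: [[-0.958, 0.288, -0.0], [0.288, 0.958, -0.0], [0.0, -0.0, -1.0]]
wrist_force: [0.7, -0.2, -2.7]
width: 0.0139
grip_force: 39.9
```

Call:
{"name": "arm_command", "arguments": {
  "steps": [-1,0.001,-0.0003,0,0,0,0,-1,0.001,-0.0003,0,0,0,0]
}}

```text
t: 13.5
tcp_pos: [0.5851, 0.2374, 0.1481]
tcp_rot: [[-0.958, 0.288, -0.0], [0.288, 0.958, -0.0], [0.0, -0.0, -1.0]]
wrist_force: [-0.6, 0.6, -2.8]
width: 0.0143
grip_force: 39.9
```

```bash
python3 av.py; python3 st.py
```

```text
t 13.8 F [ 0.13  0.3  -2.72] sd [0.59 0.39 0.52] M [0.007 0.018 0.024] pos [585.07 237.46 148.06]
tray axes: Fx 0.03 Fy 0.32 Mx 0.001 My 0.020
13.8 [585.05 237.49 148.04] yaw 163.28 tilt [-0.0001 -0.    ] F [-0.91 -0.36 -3.07] M [-0.016  0.02  -0.011] 0.0144015348578703
```

Call:
{"name": "arm_command", "arguments": {
  "steps": [-1,0.001,-0.0003,0,0,0,0,-1,0.001,-0.0003,0,0,0,0]
}}

```text
t: 14.05
tcp_pos: [0.5856, 0.2373, 0.148]
tcp_rot: [[-0.958, 0.288, -0.0], [0.288, 0.958, -0.0], [0.0, -0.0, -1.0]]
wrist_force: [-0.5, -0.7, -2.3]
width: 0.0139
grip_force: 39.9
```

Call:
{"name": "arm_command", "arguments": {
  "steps": [-1,0.001,-0.0003,0,0,0,0,-1,0.001,-0.0003,0,0,0,0]
}}

```text
t: 14.3
tcp_pos: [0.586, 0.2372, 0.148]
tcp_rot: [[-0.958, 0.288, -0.0], [0.288, 0.958, -0.0], [0.0, -0.0, -1.0]]
wrist_force: [-0.1, 0.8, -3.0]
width: 0.0143
grip_force: 39.9
```

```bash
python3 av.py; python3 st.py
```

```text
t 14.6 F [-0.9   0.03 -2.38] sd [0.59 0.54 0.67] M [0.054 0.284 0.029] pos [586.02 237.17 148.03]
tray axes: Fx -0.87 Fy -0.23 Mx -0.030 My 0.288
14.6 [586.02 237.18 148.02] yaw 163.28 tilt [-0.0001 -0.0001] F [-1.51  1.07 -3.53] M [0.071 0.287 0.041] 0.01427632722788917
```

Call:
{"name": "arm_command", "arguments": {
  "steps": [-1,0.0008,-0.0002,0,0,0,0,-1,0.0008,-0.0002,0,0,0,0]
}}

```text
t: 14.85
tcp_pos: [0.5864, 0.2371, 0.148]
tcp_rot: [[-0.958, 0.288, -0.0], [0.288, 0.958, -0.0], [0.0, -0.0, -1.0]]
wrist_force: [-1.6, 0.3, -1.8]
width: 0.0144
grip_force: 39.9
```

```bash
python3 av.py
```

```text
t 15.15 F [-1.54  0.44 -1.78] sd [0.2  0.23 0.43] M [0.076 0.418 0.019] pos [586.44 237.08 148.04]
tray axes: Fx -1.60 Fy -0.02 Mx -0.047 My 0.422
```

Call:
{"name": "arm_command", "arguments": {
  "steps": [-1,0.0008,-0.0002,0,0,0,0,-1,0.0008,-0.0002,0,0,0,0]
}}

```text
t: 15.4
tcp_pos: [0.5869, 0.237, 0.148]
tcp_rot: [[-0.958, 0.288, -0.0], [0.288, 0.958, -0.0], [0.0, -0.0, -1.0]]
wrist_force: [-2.3, 0.5, -1.1]
width: 0.0143
grip_force: 40.0
```

```bash
python3 av.py
```

```text
t 15.7 F [-2.04  0.68 -1.73] sd [0.33 0.23 0.44] M [0.143 0.556 0.015] pos [586.85 236.98 148.05]
tray axes: Fx -2.15 Fy 0.06 Mx -0.022 My 0.574
```

Both stops are met: Fx rises evenly to -2.1 N with no yaw moment. I'll ease the push slightly and let it down.

Call:
{"name": "arm_command", "arguments": {
  "steps": [-1,-0.0007,0.0002,0,0,0,0,-1,-0.0007,0.0002,-0.002,0,0,0,-1,-0.0007,0.0002,-0.004,0,0,0,-1,-0.0007,0.0002,-0.006,0,0,0,-1,-0.0007,0.0002,-0.008,0,0,0,-1,-0.0007,0.0002,-0.008,0,0,0]
}}

```text
t: 16.45
tcp_pos: [0.5865, 0.2371, 0.1439]
tcp_rot: [[-0.958, 0.288, -0.0], [0.288, 0.958, -0.0], [0.0, -0.0, -1.0]]
wrist_force: [-1.2, 1.1, -3.1]
width: 0.0145
grip_force: 39.9
```

```bash
python3 av.py
```

```text
t 16.75 F [-1.21  0.65 -2.64] sd [0.64 0.43 0.36] M [0.167 0.438 0.069] pos [586.53 237.04 144.02]
tray axes: Fx -1.34 Fy 0.28 Mx 0.034 My 0.467
```

Call:
{"name": "arm_command", "arguments": {
  "steps": [-1,0,0,-0.002,0,0,0,-1,0,0,-0.0036,0,0,0,-1,0,0,-0.0036,0,0,0]
}}

```text
t: 17.12
tcp_pos: [0.5864, 0.2373, 0.1423]
tcp_rot: [[-0.958, 0.288, -0.0], [0.288, 0.958, 0.0], [0.0, 0.0, -1.0]]
wrist_force: [-2.9, 1.6, -0.5]
width: 0.0143
grip_force: 40.1
```

Call:
{"name": "arm_command", "arguments": {
  "steps": [-1,0,0,-0.001,0,0,0,-1,0,0,-0.002,0,0,0,-1,0,0,-0.002,0,0,0]
}}

```text
t: 17.5
tcp_pos: [0.5864, 0.2374, 0.1413]
tcp_rot: [[-0.958, 0.288, -0.0], [0.288, 0.958, 0.0], [0.0, 0.0, -1.0]]
wrist_force: [-4.4, 3.3, 2.8]
width: 0.0142
grip_force: 40.4
```

```bash
python3 av.py
```

```text
t 17.8 F [-4.25  2.83  2.66] sd [0.14 0.48 0.44] M [0.566 1.013 0.032] pos [586.44 237.35 141.35]
tray axes: Fx -4.89 Fy 1.49 Mx 0.251 My 1.133
```

Call:
{"name": "arm_command", "arguments": {
  "steps": [-1,-0.0013,0.0004,0,0,0,0,-1,-0.0013,0.0004,0,0,0,0]
}}

```text
t: 18.05
tcp_pos: [0.5859, 0.2374, 0.1413]
tcp_rot: [[-0.958, 0.288, 0.0], [0.288, 0.958, 0.0], [-0.0, 0.0, -1.0]]
wrist_force: [-3.5, 3.2, 1.1]
width: 0.014
grip_force: 40.3
```

```bash
python3 av.py
```

```text
t 18.35 F [-2.96  2.93  1.32] sd [0.33 0.29 0.29] M [0.595 0.728 0.034] pos [585.91 237.35 141.29]
tray axes: Fx -3.68 Fy 1.95 Mx 0.361 My 0.868
```

Call:
{"name": "arm_command", "arguments": {
  "steps": [-1,-0.0011,0.0012,0,0,0,0,-1,-0.0011,0.0012,0,0,0,0]
}}

```text
t: 18.6
tcp_pos: [0.5855, 0.2376, 0.1412]
tcp_rot: [[-0.958, 0.288, 0.0], [0.288, 0.958, -0.0], [-0.0, -0.0, -1.0]]
wrist_force: [-1.6, 1.2, -0.5]
width: 0.0145
grip_force: 40.2
```

```bash
python3 av.py
python3 - <<'E'
from h import *
b=env.get_image("scene");a=env.get_image("top");np.save("sc2.npy",b,allow_pickle=True);np.save("top2.npy",a,allow_pickle=True)
cv2.imwrite("pics/e.png",cv2.resize(b["pixels"][90:220,140:300,::-1],(738,600),interpolation=cv2.INTER_CUBIC))
E
```

```text
t 18.9 F [-1.31  1.37 -0.24] sd [0.49 0.41 0.27] M [0.228 0.301 0.048] pos [585.45 237.68 141.23]
tray axes: Fx -1.65 Fy 0.94 Mx 0.132 My 0.354
```

View pics/e.png

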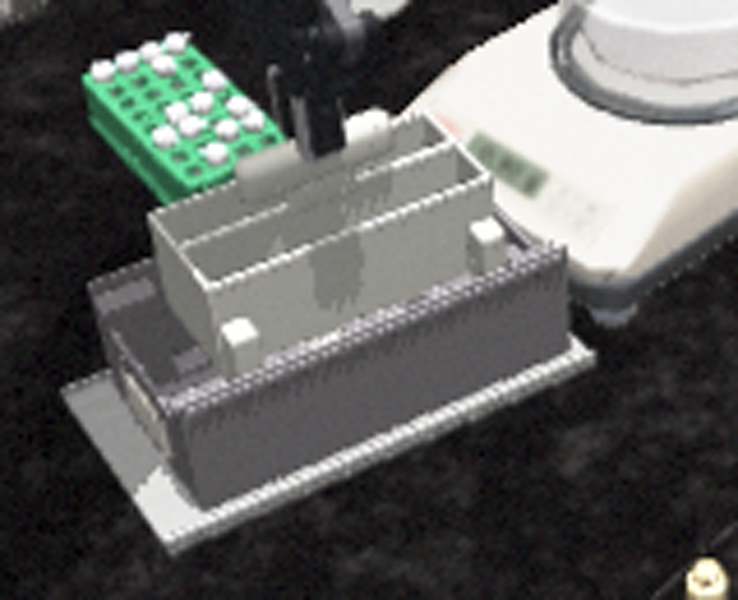

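The scene shows the tote level on the base rims, with feet at crop pixels (238,340) and (485,240) down in the pockets behind the lip and the card facing away. A gentle press to confirm, then let go.

Call:
{"name": "arm_command", "arguments": {
  "steps": [-1,0,0,-0.001,0,0,0,-1,0,0,-0.001,0,0,0]
}}

```text
t: 19.25
tcp_pos: [0.5854, 0.238, 0.1408]
tcp_rot: [[-0.958, 0.288, 0.0], [0.288, 0.958, 0.0], [-0.0, 0.0, -1.0]]
wrist_force: [-0.7, 1.6, 1.2]
width: 0.0149
grip_force: 40.3
```

```bash
python3 av.py
```

```text
t 19.55 F [-0.68  1.5   1.32] sd [0.48 0.43 0.38] M [0.279 0.148 0.024] pos [585.42 237.94 140.83]
tray axes: Fx -1.09 Fy 1.25 Mx 0.225 My 0.222
```

Solidly bottomed at ~4 N. Releasing and retreating upward.

Call:
{"name": "arm_command", "arguments": {
  "steps": [0,0,0,0,0,0,0,0,0,0,0,0,0,0,0,0,0,0,0,0,0,0,0,0,0.005,0,0,0,0,0,0,0.03,0,0,0,0,0,0,0.1,0,0,0,0,0,0,0.2,0,0,0,0,0,0,0.28,0,0,0]
}}

```text
t: 20.55
tcp_pos: [0.5856, 0.2378, 0.2838]
tcp_rot: [[-0.958, 0.288, 0.002], [0.288, 0.958, 0.001], [-0.001, 0.001, -1.0]]
wrist_force: [0.4, -0.3, -0.2]
width: 0.0426
grip_force: 0.0
```

```bash
python3 st.py
python3 - <<'E'
from h import *
ims=[env.get_image(c) for c in("top","scene","wrist")]
ux=np.array([.957,-.290]);uy=np.array([.290,.957])
for n,im in zip("tsw",ims):
    P=cloud(im); d=P[...,:2]-np.array([.583,.238]); X=d@ux*1000;Y=d@uy*1000;Z=P[...,2]*1000
    m=(Z>141)&(Z<155)&(abs(X)<60)&(abs(Y)<20)
    print(n,"bar",m.sum(),"top z p95",np.percentile(Z[m],95).round(1),cv2.minAreaRect((P[m][:,:2]*1000).astype(np.float32)))
    m=(Z>110)&(Z<122)&(abs(X)<90)&(abs(Y)<45)
    r=P[m]*1000; print("  rim",m.sum(),cv2.minAreaRect(r[:,:2].astype(np.float32)))
    A=np.c_[X[m],Y[m],np.ones(m.sum())]; k=np.linalg.lstsq(A,Z[m],rcond=None)[0]; print("  plane tilt deg",np.degrees(k[:2]).round(2),"z",k[2].round(1))
w=ims[2]["pixels"][:,:,::-1]; s=ims[1]["pixels"][90:300,140:320,::-1]
cv2.imwrite("pics/f.png",np.hstack([cv2.resize(w,(440,330)),cv2.resize(s,(283,330))]))
E
```

```text
20.55 [585.55 237.82 283.83] yaw 163.26 tilt [0.0016 0.0009] F [ 0.37 -0.31 -0.21] M [-0.01   0.007  0.006] 0.042595747949087416
t bar 282 top z p95 150.8 ((586.1431884765625, 238.95834350585938), (16.977083206176758, 79.97988891601562), 73.33206176757812)
  rim 437 ((585.7600708007812, 238.75225830078125), (67.12747192382812, 150.40872192382812), 72.9217300415039)
  plane tilt deg [-0.02  0.21] z 115.1
s bar 236 top z p95 150.1 ((583.67626953125, 237.5288543701172), (17.386260986328125, 78.6012191772461), 72.41838073730469)
  rim 591 ((584.3905029296875, 238.24533081054688), (71.85896301269531, 150.63462829589844), 73.91061401367188)
  plane tilt deg [0.01 0.48] z 114.7
w bar 1846 top z p95 150.2 ((585.4189453125, 238.67282104492188), (15.873420715332031, 79.88841247558594), 73.63328552246094)
  rim 2197 ((585.9589233398438, 238.81829833984375), (66.09945678710938, 150.3636016845703), 73.18798828125)
  plane tilt deg [-0.38  0.04] z 115.9
```

View pics/f.png

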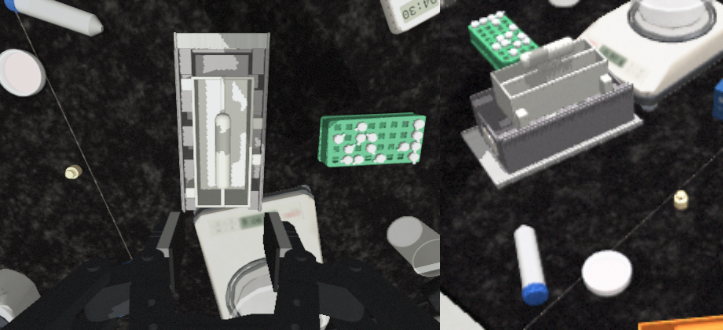

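The tote is level and fully home: bar top at about 150 mm (149 expected) and rim at 115 mm (116 expected). The bystanders are untouched, with the weight at crop pixel (680,200) and dish_out at (606,270).

```bash
python3 -c "
from station import env
print(env.sign_off())"
```

```text
the job is handed in; nothing more can be done
None
```

The white tote was turned half a turn, set on the base tote's rims, slid to both stops with about 2 N, let down into its pockets (about 5 N at most), and released level; the job was handed in at about 21 s on the robot clock.

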